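Set out the shoe-shine row on the step

TASK

Set out the shoe-shine kit in one row across the step: stand the polish tin in the middle of the closed wooden box's lid with the small dauber upright in the middle of the tin, and stand the brush, bristles down, midway between the box and the pair of shoes. Lay the heel scraper beside the box on the side away from the shoes, and the shoe horn, hollow side down, beside the shoes on the side away from the box, each about 4 cm clear of its neighbour. The brush and horn lie parallel to the shoes and the scraper parallel to the sides of the box, each level with the middle of what it lies beside; leave the glass jar where it stands.

Things in the scene. Friction and masses are not known exactly. Their poses are not given: they have to be found in the camera images.
- polish_box: Closed wooden polish box with a flat lid, fixed to the step: 140 mm deep (its x) by 180 mm wide (its y), lid top 75 mm above the step. Its front, with a dark round turning knob on a brass plate that sticks out 18 mm, is its -x side and roughly faces the robot (turned at most 0.12 rad). Origin: centre of its underside, on the step. It stands either left or right of the shoes, about 0.36 m from them centre to centre.
- shoes: Pair of dark brown lace-up school shoes side by side, fixed to the step, toes pointing away from the robot (toes to its +x, turned at most 0.12 rad). The pair measures 185 mm long (its x) by 175 mm wide (its y) and 62 mm high at most. Origin: middle of the pair, on the step.
- tin_mid (a point): Round flat polish tin of bare metal, 66 mm in diameter, 22 mm high, flat top, 90 g. Point: its centre, half-way up (11 mm above its underside); z up.
- dauber_mid (a point): Small upright round dauber (polish applicator): dark bristle disc 38 mm in diameter below, beech neck, then a stem 22 mm in diameter from 28 to 54 mm above its underside, to be gripped there. 54 mm high in all. Point: on its axis, half-way up (27 mm above its underside); z up.
- brush_mid (a point): Shoe brush standing on its bristles: oval beech back 140 mm long (its x), 46 mm wide (its y), from 26 to 44 mm above the step, over dark bristles 34 to 38 mm wide. 44 mm high in all. Point: its centre, half-way up (22 mm); z up. Either end is alike.
- scraper_mid (a point): Aluminium heel scraper lying flat: bar handle 18 mm wide and 14 mm high from x = -65 to +25 mm, widening to a thin blade 38 mm wide at its +x end (x = 65 mm). 130 mm long. Point: middle of its length (on the handle), 7 mm above its underside; x along its length, z up. Either end may point to the toes' side.
- horn_mid (a point): Orange plastic shoe horn, a shallow shell lying hollow side down: 140 mm long (its x), 30 mm wide at the handle and middle (x = -58 to +15 mm) and 37 mm at its flared +x end, 14 mm high. Point: middle of its length, 7 mm above the step; x along its length, z up. Either end may point to the toes' side.
- jar_mid (a point): Amber glass jar with a steel lid, 60 mm in diameter, 85 mm high, standing loose among the things; not to be moved. Point: its centre, half-way up.
Not all that is in view belongs to the job. There is more than one size of the part that bears brush_mid; the job needs the largest. Leave any black look-alike of the part that bears scraper_mid alone.

How it is judged (in metres and radians):
At the end, for the whole second after the job is handed in: Tin within 15 mm of the lid centre, dauber upright within 12 mm of the tin centre; brush within 205 mm of box and shoe centres; scraper 112-190 mm from the box centre, horn 107-185 mm from the shoe centre, on the outer sides, level within 30 mm, parallel within 0.25 rad; jar within 30 mm (height (world z) of tin_mid between 0.08 and 0.092 m and angle between each of tin_mid, dauber_mid, brush_mid, scraper_mid, horn_mid's own z axis and vertical below 0.15 rad and horizontal distance between tin_mid and polish_box below 0.015 m and height (world z) of dauber_mid between 0.118 and 0.13 m and horizontal distance between dauber_mid and tin_mid below 0.012 m and height (world z) of brush_mid between 0.016 and 0.028 m and horizontal distance between brush_mid and polish_box below 0.205 m and horizontal distance between brush_mid and shoes below 0.205 m and x of brush_mid in the frame of shoes between -0.05 and 0.05 m and angle between the x axis of each of brush_mid, horn_mid and the x axis of shoes, either way round below 0.25 rad and height (world z) of scraper_mid between 0.001 and 0.013 m and ((world y of polish_box above 0 m and y of scraper_mid in the frame of polish_box between 0.112 and 0.19 m) or (world y of polish_box below 0 m and y of scraper_mid in the frame of polish_box between -0.19 and -0.112 m)) and x of scraper_mid in the frame of polish_box between -0.03 and 0.03 m and angle between the x axis of scraper_mid and the x axis of polish_box, either way round below 0.25 rad and height (world z) of horn_mid between 0.001 and 0.013 m and ((world y of shoes above 0 m and y of horn_mid in the frame of shoes between 0.107 and 0.185 m) or (world y of shoes below 0 m and y of horn_mid in the frame of shoes between -0.185 and -0.107 m)) and x of horn_mid in the frame of shoes between -0.03 and 0.03 m and linear speed of each of tin, dauber, brush, scraper, horn below 0.02 m/s and distance of jar_mid from where it was at the start of the episode below 0.03 m); the robot touches nothing.
It fails at once if the glass jar is pushed more than 30 mm or tipped (distance of jar_mid from where it was at the start of the episode above 0.03 m or angle between jar_mid's own z axis and vertical above 0.5 rad).
It also fails if it takes over 136 s, if anything falls off the work surface, if the arm or the gripper's body presses on something with over 40 N, if the wrist force passes 120 N, or if a joint passes its speed limit or range.

ROBOT

A 6-joint arm with a two-finger parallel gripper is mounted at the origin on the work surface. World frame = base frame: x ahead of the robot, y to its left, z up, the work surface at z = 0. Lengths are in m, angles in degrees, forces in N, time in s.
With the tool pointing down it reaches from about 0.4 to 0.825 m from the base axis. Payload 7 kg.
Tool frame: the origin (TCP) lies midway between the tips of the shut fingers; the grasp point (between the pads) lies 19 mm behind it; z points along the fingers, y is the line along which they close (so a half turn about z gives the same grasp; the last joint's range is limited). The gripper opens to 88 mm and grips with 3 to 60 N. Pads are 19 mm wide; open, the fingers measure 130 mm over their backs; the gripper's body (78 mm by 193 mm) begins 47 mm behind the grasp point.
Start: joints at [-58.665, 20.546, 0.682, 0, -70.136, -16.507], TCP at [0.173, -0.653, 0.227] pointing down, gripper open.
Joint ranges: [-176.03, 176.03], [-82.01, 121.73], [-58.28, 71.71], [-173.87, 95.51], [-174.79, -0.11], [-173.66, 173.66]. Speed limits (degrees/s): [136.94, 136.94, 172.46, 180, 180, 180].

INTERFACE

Orientations are given as [roll, pitch, yaw] about the fixed x, y, z axes, in that order (R = Rz(yaw) Ry(pitch) Rx(roll)).
In Python, from plant import r, eyes, workorder gives the robot as it stands.
- The arm moves only by the tool step_arm, never from a script. Its argument "plan" is a list of rows, each a list of 5 numbers: the shift along the tool's x, y, z each as a share of 25 cm, from -1 to 1, then the turn about the tool's z as a share of 60 degrees, from -1 to 1, then the finger opening in mm, from 0 to 87.6. In form: [[x, y, z, turn, jaw], ...]. A call has 1 to 12 rows; each row is the pose to reach, as a shift and turn from the pose commanded when the call began, along the tool's axes at that moment; what a row does not reach only later rows make up. A row lasts 1/12 s, in which the tool goes at most 41.7 mm and 7.16 degrees, less where a joint would pass 70% of its speed; a pose out of reach is approached as far as the arm can. A call with a number of a shift or a turn outside -1 to 1 is refused whole. A call with a gripper value outside its range is refused whole. The fingers move at their own pace and stop on an object; "newtons" is the grip in N (left out, the last holds). Time passes only in rows, so rows that repeat a pose let the fingers close. It gives the time, the measured TCP pose, the force, the opening and the grip force at its end, in the units of the state.
- r.get_state(): the state, without advancing time (a new reading comes with each control period).
- eyes.capture(name): name is "scene" or "top" or "wrist"; returns the picture (480x640x3 uint8, red, green, blue); there is no depth.
- eyes.camera_model(name): a dict with "fov_y" (degrees; the focal length in pixels is half the picture's height over the tangent of half this angle, whatever the lens; pixels are square), "cx", "cy" (the principal point, pixels), "world_to_cam" (4x4, takes a point from world to camera coordinates); the wrist camera has in their place "hand_eye" (4x4, takes a point from camera to tool coordinates, whose origin is the TCP and whose axes are the flange's). Camera axes: x right, y up, looking along -z (the intrinsics and any distortion apply to the point x, -y, -z); pixel columns grow to the right and rows downward; lengths in m; the calibration is good to about 2 mm. A picture is of the moment at which its call begins: read the wrist's pose just before it. camera_model takes no time and is no camera call.
- workorder.close_job(): hands the job in; it is judged then, once.
The state is a dict: "time_s": time; "joints": joint angles; "qd": joint speeds; "joint_torque": joint torques, N m; "tcp_pos": TCP position; "eef_rot": TCP orientation; "contact_force": force on the tool from outside, world axes, zero at the start; "moment": the same for the moment, N m; "gripper_width": finger opening in m; "gripper_force": force on a finger pad.
Only numpy, scipy, OpenCV 4.12 (cv2) and the standard library are available. Lean on these libraries where they do the work, as an engineer would, in place of code of your own. Each camera call takes 0.05 s, during which the arm holds its last target. There are 200 camera calls.

## Working session

There is one attempt and no reset: what is moved stays moved. The work goes in short steps, Python scripts to look and compute and a tool call to move; the robot and the scene stay as the last step left them, time stands still between calls to the robot, and variables do not carry over. Pictures are saved under pics/ and viewed, at most 14 in all, crops included, and the job is handed in when it is done.

Besides the shell and the picture viewer there is one more tool, called as name([rows], argument=value, ...), one row to a line, values as JSON. step_arm: Moves the arm, as the interface text tells. Its arguments: {"type":"object","properties":{"plan":{"type":"array"},"newtons":{"type":"number"}},"required":["plan"]}

```bash
mkdir -p pics; ls; python3 - <<'E'
from plant import r, eyes, workorder
import cv2,numpy as np
for n in("top","scene"):
    im=eyes.capture(n); cv2.imwrite(f"pics/{n}0.png",im[:,:,::-1]); 
    m=eyes.camera_model(n); print(n,m)
print(eyes.camera_model("wrist"))
s=r.get_state();print(s)
E
```

```text
pics
top {'fov_y': 43.67074564210496, 'cx': 322.62568601245476, 'cy': 251.41223967318157, 'world_to_cam': array([[ 3.60196259e-03, -9.99993386e-01,  5.03116367e-04,
         1.40775209e-02],
       [ 9.82410217e-01,  3.63256080e-03,  1.86700212e-01,
        -4.72995022e-01],
       [-1.86700805e-01, -1.78220519e-04,  9.82416804e-01,
        -1.55989102e+00],
       [ 0.00000000e+00,  0.00000000e+00,  0.00000000e+00,
         1.00000000e+00]])}
scene {'fov_y': 52.72073833725146, 'cx': 321.87806815271074, 'cy': 237.595126136635, 'world_to_cam': array([[ 0.86409486,  0.50323709, -0.00961776, -0.41403785],
       [-0.30583484,  0.54012532,  0.784047  ,  0.07431795],
       [ 0.39975632, -0.67454953,  0.62062695, -1.37332778],
       [ 0.        ,  0.        ,  0.        ,  1.        ]])}
{'fov_y': 63.95519868177752, 'cx': 320.01406753470735, 'cy': 240.3679366964489, 'hand_eye': array([[ 8.14934206e-04,  9.61999383e-01,  2.73050404e-01,
         7.26761281e-02],
       [ 9.99999534e-01, -6.42807460e-04, -7.19843092e-04,
        -2.39408984e-04],
       [-5.16969773e-04,  2.73050864e-01, -9.61999459e-01,
        -1.58126931e-01],
       [ 0.00000000e+00,  0.00000000e+00,  0.00000000e+00,
         1.00000000e+00]])}
{'time_s': 0.1, 'joints': array([-5.86651219e+01,  2.05871491e+01,  6.35722736e-01, -1.84456799e-02,
       -7.01383065e+01, -1.65049691e+01]), 'qd': array([-0.07456359, -0.07152141,  0.15721515,  0.01261184, -0.04206794,
       -0.02602009]), 'joint_torque': array([-8.65752536e-04, -5.84162199e+01,  2.93750238e+01,  7.01549068e+00,
        1.00948586e-02, -5.42761381e-05]), 'tcp_pos': array([ 0.1725848 , -0.65206152,  0.22569116]), 'eef_rot': array([ 1.79909038e+02, -8.86903861e-03, -1.65176364e+02]), 'contact_force': array([0.67332546, 0.39869122, 0.72667807]), 'moment': array([0.03501642, 0.02833654, 0.02557431]), 'gripper_force': 0.0, 'gripper_width': 0.08739961100232962}
```

View pics/top0.png

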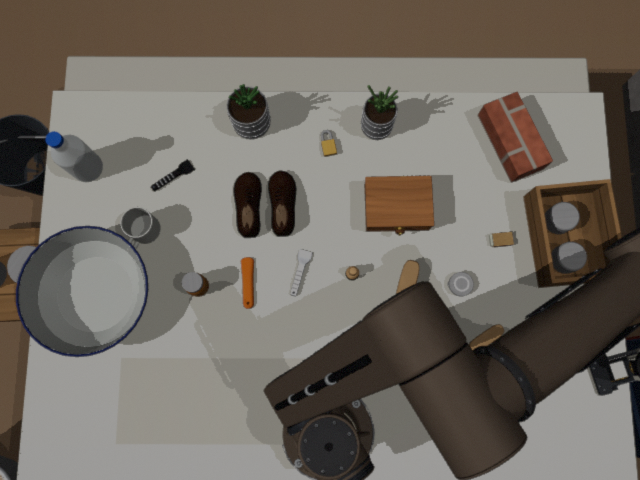

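View pics/scene0.png

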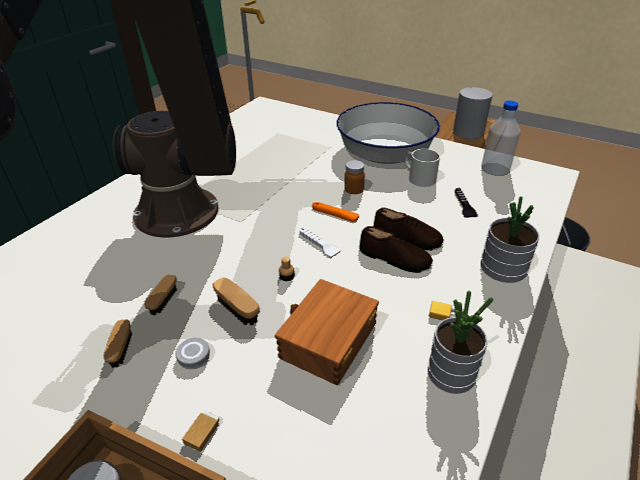

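The top view shows the shoes at (265,204), box at (399,203), horn (248,282), scraper (301,272), dauber (352,272), tin (460,284) and jar (195,285).

Things that could be confused:
- **Brushes:** there are three, at scene (235,300), (160,292) and (117,342). The largest is the one at scene (235,300), top (405,280).
- **Scrapers:** the black one at top (173,176) is the decoy. The aluminium one at (301,272) is wanted.
- **Tin:** the round one at (460,284). The grey cans in the crate at (565,215) and (570,257) are decoys.

I'll check the choice in one close crop.

```bash
cat > h.py <<'E'
import cv2,numpy as np
from plant import r,eyes
from scipy.spatial.transform import Rotation as R
def cam(n,s=None):
    m=eyes.camera_model(n); f=240/np.tan(np.radians(m["fov_y"]/2))
    if n=="wrist":
        T=np.eye(4);T[:3,:3]=R.from_euler("xyz",s["eef_rot"],degrees=True).as_matrix();T[:3,3]=s["tcp_pos"]
        C=T@m["hand_eye"]
    else: C=np.linalg.inv(m["world_to_cam"])
    return f,m["cx"],m["cy"],C
def p2w(c,u,v,z):
    f,cx,cy,C=c; d=C[:3,:3]@np.array([(u-cx)/f,-(v-cy)/f,-1]); o=C[:3,3]
    return o+d*(z-o[2])/d[2]
def w2p(c,p):
    f,cx,cy,C=c; q=np.linalg.inv(C)@np.r_[p,1]
    return cx+f*q[0]/-q[2], cy-f*q[1]/-q[2]
def go(p,yaw=None):
    "shares for a move to world p (TCP) / yaw from the state now (tool down)"
    s=r.get_state(); M=R.from_euler("xyz",s["eef_rot"],degrees=True)
    d=M.inv().apply(np.array(p)-s["tcp_pos"])/0.25
    t=None if yaw is None else -(((yaw-s["eef_rot"][2])+90)%180-90)/60
    print("shift",d.round(3),"turn",t,"pose",s["tcp_pos"].round(4),s["eef_rot"].round(1))
E
python3 - <<'E'
import cv2
a=cv2.imread("pics/top0.png")[155:315,230:480]
cv2.imwrite("pics/c1.png",cv2.resize(a,(800,512),interpolation=cv2.INTER_CUBIC))
b=cv2.imread("pics/scene0.png")[220:380,90:340]
cv2.imwrite("pics/c2.png",cv2.resize(b,(800,512),interpolation=cv2.INTER_CUBIC))
E
```

```text
(no output)
```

View pics/c1.png

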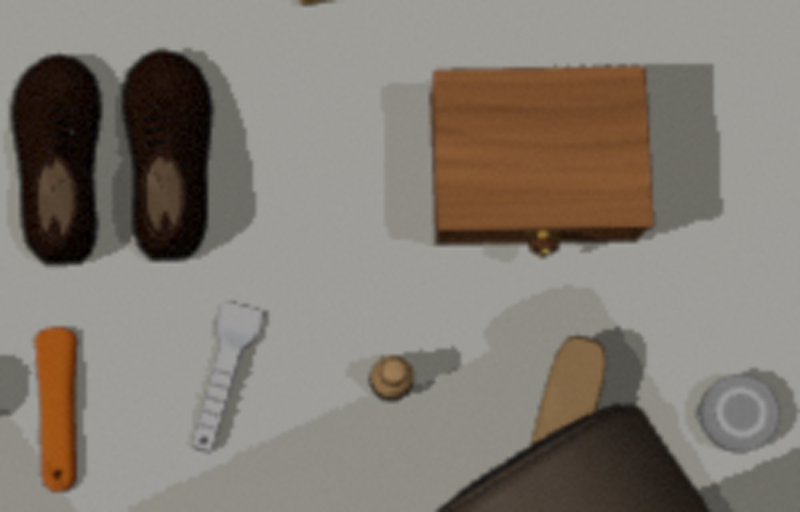

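View pics/c2.png

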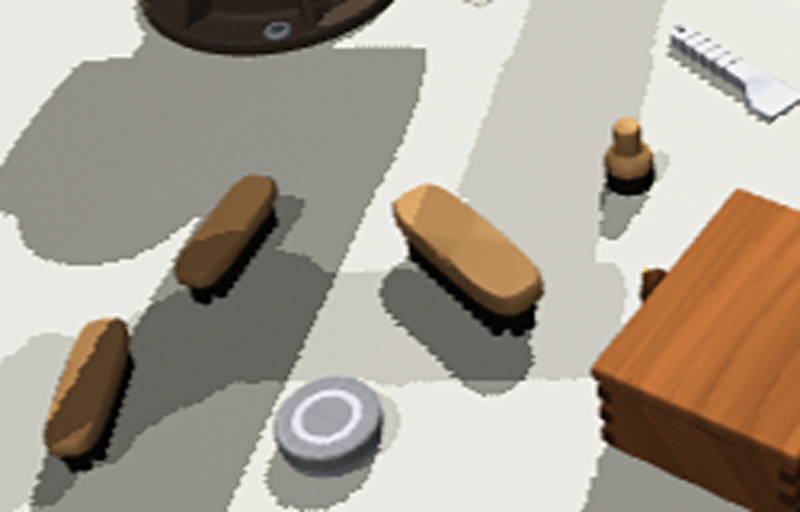

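```bash
python3 - <<'E'
from h import *
t=cam("top");s=cam("scene")
print(t[3][:3,3],s[3][:3,3])
T=lambda u,v,z:p2w(t,230+(u+.5)/3.2-.5,155+(v+.5)/3.2-.5,z).round(4)
S=lambda u,v,z:p2w(s,90+(u+.5)/3.2-.5,220+(v+.5)/3.2-.5,z).round(4)
c=np.array([T(*p,.075) for p in((433,71),(645,67),(651,229),(437,229))])
print("box",c[:,:2],c.mean(0)); e=c[0]+c[1]-c[2]-c[3]; w=c[0]+c[3]-c[1]-c[2]; print(np.degrees(np.arctan2(e[1],e[0])),np.degrees(np.arctan2(-w[0],w[1])),np.linalg.norm(e)/2,np.linalg.norm(w)/2)
print("shoes toes",T(57,56,.03),T(167,50,.03),"heels",T(60,264,.02),T(168,260,.02),"sides",T(12,105,.02),T(211,115,.02))
print("horn",T(56,329,.006),T(59,490,.006))
print("scr",T(242,306,.007),T(203,447,.007))
print("dau",T(396,371,.054),T(391,378,.015))
print("tin",T(740,411,.022), S(327,417,.022))
print("dauS",S(627,126,.054))
print("brush",S(402,192,.044),S(538,285,.044),"far end top",T(586,338,.044),"sides",T(553,380,.044),T(604,380,.044))
for k,u,v in(("m1",257,178),("m2",190,287)):print(k,S(u,v,.04))
print("jar",p2w(t,193,281,.085))
E
```

```text
[0.17339153 0.01551761 1.62076434] [ 0.92949346 -0.75815942  0.79007335]
box [[ 0.6718 -0.0974]
 [ 0.676  -0.2758]
 [ 0.5361 -0.2765]
 [ 0.5355 -0.0994]] [ 0.60485  -0.187275  0.075   ]
0.5600784839094755 0.7735668940057739 0.13810659832173114 0.1777662017932543
shoes toes [0.6986 0.225  0.03  ] [0.7044 0.1298 0.03  ] heels [0.5165 0.2188 0.02  ] [0.5203 0.1266 0.02  ] sides [0.6574 0.2642 0.02  ] [0.649  0.0914 0.02  ]
horn [0.4626 0.2224 0.006 ] [0.3248 0.2162 0.006 ]
scr [0.4831 0.0634 0.007 ] [0.3615 0.0953 0.007 ]
dau [ 0.4198 -0.0658  0.054 ] [ 0.4199 -0.0636  0.015 ]
tin [ 0.3918 -0.3565  0.022 ] [ 0.3911 -0.3606  0.022 ]
dauS [ 0.4224 -0.0689  0.054 ]
brush [ 0.3173 -0.1965  0.044 ] [ 0.4529 -0.2212  0.044 ] far end top [ 0.4498 -0.2252  0.044 ] sides [ 0.4143 -0.1969  0.044 ] [ 0.4144 -0.2393  0.044 ]
m1 [ 0.2144 -0.2335  0.04  ]
m2 [ 0.2515 -0.3338  0.04  ]
jar [0.38614959 0.35064022 0.085     ]
```

Measurements agree with the sizes given: lid 138×178 mm, brush 139 mm, horn 138 mm, and box to shoes 0.365 m. I'll start with the tin.

step_arm([
  [-1,0.9,0.1,0.247,87],
  [-1,0.9,0.1,0.247,87],
  [-1,0.9,0.1,0.247,87],
  [-1,0.9,0.1,0.247,87],
  [-1,0.9,0.1,0.247,87],
  [-1,0.9,0.1,0.247,87],
  [-1,0.9,0.1,0.247,87],
  [-1,0.9,0.1,0.247,87],
  [-1,0.9,0.1,0.247,87],
  [-1,0.9,0.1,0.247,87],
  [-1,0.9,0.1,0.247,87],
], newtons=20)

```text
time_s: 1.02
tcp_pos: [0.357, -0.3706, 0.2016]
eef_rot: [180.0, -0.0, -179.9]
contact_force: [-0.2, -0.1, -0.7]
gripper_width: 0.0871
gripper_force: 0.0
```

```bash
python3 - <<'E'
from h import *
s=r.get_state(); im=eyes.capture("wrist"); cv2.imwrite("pics/w1.png",im[:,:,::-1]); 
im2=eyes.capture("top"); cv2.imwrite("pics/t1.png",im2[:,:,::-1])
w=cam("wrist",s); print(s["tcp_pos"],s["eef_rot"])
print(w2p(w,(.3915,-.358,.022)),w2p(w,(.385,-.209,.044)))
h=cv2.HoughCircles(cv2.medianBlur(cv2.cvtColor(im,cv2.COLOR_RGB2GRAY),5),cv2.HOUGH_GRADIENT,1,60,param1=100,param2=40,minRadius=30,maxRadius=120)
print(h)
if h is not None:
  for c in h[0][:5]: print(p2w(w,c[0],c[1],.022), c)
go((.3915,-.358,.1),0)
E
```

```text
[ 0.35703795 -0.37064169  0.20155618] [ 1.79998504e+02 -1.48535756e-02 -1.79884330e+02]
(np.float64(333.35120652220144), np.float64(252.26776061733688)) (np.float64(507.13689520917114), np.float64(253.2183144046611))
[[[331.5 249.5  33. ]]]
[ 0.3888365  -0.35973463  0.022     ] [331.5 249.5  33. ]
shift [-0.141  0.055  0.406] turn -0.000542754588519756 pose [ 0.3564 -0.3716  0.2015] [180.  -0. 180.]
```

View pics/w1.png

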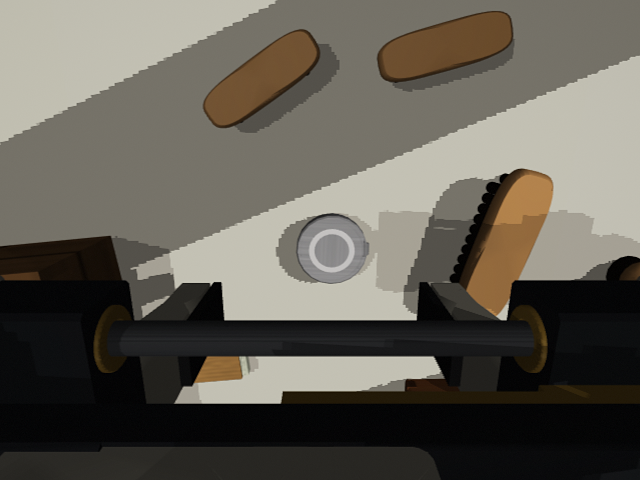

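Wrist view: tin at (332,248), within 3 px of the prediction. The three brushes are at (262,78), (446,46) and (508,245), and the last is clearly the longest. I'll grasp the tin.

step_arm([
  [-0.134,0.05,0.3,0,87],
  [-0.134,0.05,0.45,0,87],
  [-0.134,0.05,0.6,0,87],
  [-0.134,0.05,0.72,0,87],
  [-0.134,0.05,0.785,0,87],
  [-0.134,0.05,0.785,0,87],
  [-0.134,0.05,0.785,0,50],
  [-0.134,0.05,0.785,0,50],
  [-0.134,0.05,0.785,0,50],
  [-0.134,0.05,0.785,0,50],
  [-0.134,0.05,0.785,0,50],
  [-0.134,0.05,0.785,0,50],
], newtons=20)

```text
time_s: 2.12
tcp_pos: [0.3902, -0.3587, 0.0056]
eef_rot: [-180.0, 0.0, 180.0]
contact_force: [-1.1, -0.3, -0.0]
gripper_width: 0.0654
gripper_force: 20.0
```

step_arm([
  [0,0,-0.2,0,50],
  [0,0,-0.4,0,50],
  [-0.15,0.1,-0.55,0,50],
  [-0.3,0.22,-0.55,0,50],
  [-0.45,0.34,-0.55,0,50],
  [-0.58,0.46,-0.55,0,50],
  [-0.72,0.58,-0.55,0,50],
  [-0.859,0.687,-0.55,0,50],
  [-0.859,0.687,-0.5,0,50],
  [-0.859,0.687,-0.4,0,50],
  [-0.859,0.687,-0.33,0,50],
  [-0.859,0.687,-0.33,0,50],
])

```text
time_s: 3.12
tcp_pos: [0.6026, -0.1853, 0.0835]
eef_rot: [179.9, -0.4, -180.0]
contact_force: [-1.3, -0.2, -2.4]
gripper_width: 0.0656
gripper_force: 20.0
```

```bash
python3 - <<'E'
from h import *
s=r.get_state();print(s["gripper_width"],s["gripper_force"])
go((.605,-.187,.081),0)
im=eyes.capture("wrist"); cv2.imwrite("pics/w2.png",im[:,:,::-1]); 
E
```

```text
0.06563553252849763 19.99967873096466
shift [-0.009 -0.007  0.01 ] turn 0.0006932073737630162 pose [ 0.6026 -0.1853  0.0835] [ 179.9   -0.4 -180. ]
```

View pics/w2.png

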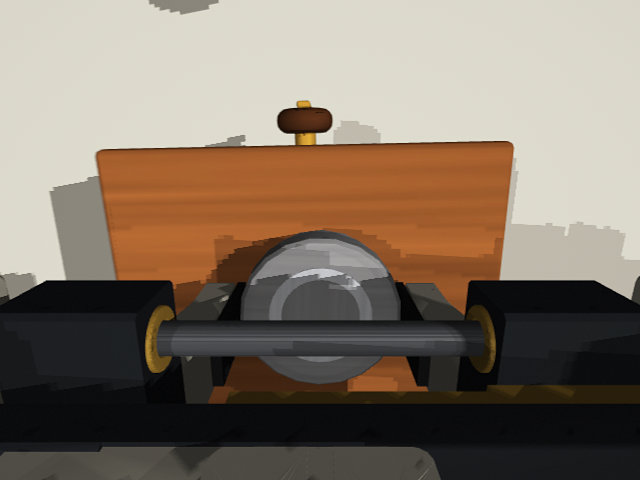

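The tin is held over the lid: lid front corners at (98,151) and (513,142), tin centre about (321,300). I'll compute the offset.

```bash
python3 - <<'E'
from h import *
s=r.get_state();w=cam("wrist",s)
a=p2w(w,98,151,.075);b=p2w(w,513,142,.075);print(a,b,np.linalg.norm(a-b))
d=(a-b)/np.linalg.norm(a-b); m=(a+b)/2; n=np.array([-d[1],d[0],0]); n*=np.sign(n[0]); print("yaw",np.degrees(np.arctan2(n[1],n[0])),"centre",m+.07*n)
print("tin",p2w(w,321,232,.103)+[.033,0,0],s["tcp_pos"])
E
```

```text
[ 0.53901688 -0.28140527  0.075     ] [ 0.53502283 -0.10376828  0.075     ] 0.177681886736549
yaw 1.28804352748057 centre [ 0.60700217 -0.19101326  0.075     ]
tin [ 0.60061507 -0.18577266  0.103     ] [ 0.60344479 -0.18618291  0.08581019]
```

step_arm([
  [-0.016,-0.008,0.015,0,50],
  [-0.016,-0.008,0.028,0,50],
  [-0.016,-0.008,0.028,0,50],
  [-0.016,-0.008,0.028,0,50],
  [-0.016,-0.008,0.028,0,87],
  [-0.016,-0.008,0.028,0,87],
  [-0.016,-0.008,0.028,0,87],
  [-0.016,-0.008,0,0,87],
  [-0.016,-0.008,-0.1,0,87],
  [-0.016,-0.008,-0.25,0,87],
  [-0.016,-0.008,-0.4,0,87],
  [-0.016,-0.008,-0.4,0,87],
])

```text
time_s: 4.17
tcp_pos: [0.6131, -0.1898, 0.1972]
eef_rot: [-179.8, 0.7, -179.9]
contact_force: [1.1, 0.1, 1.2]
gripper_width: 0.0866
gripper_force: 0.0
```

```bash
python3 - <<'E'
from h import *
s=r.get_state();print(s["gripper_width"],s["gripper_force"])
go((.420,-.065,.18),0)
im=eyes.capture("wrist"); cv2.imwrite("pics/w3.png",im[:,:,::-1]); w=cam("wrist",s)
im=eyes.capture("top"); cv2.imwrite("pics/t3.png",im[:,:,::-1]);
print(w2p(w,(.607,-.19,.097)))
E
```

```text
0.08659606869645727 0.0
shift [0.772 0.501 0.058] turn 0.0015519678954717619 pose [ 0.6131 -0.1898  0.1972] [-179.8    0.7 -179.9]
(np.float64(319.8972143383063), np.float64(229.42128127926384))
```

View pics/w3.png

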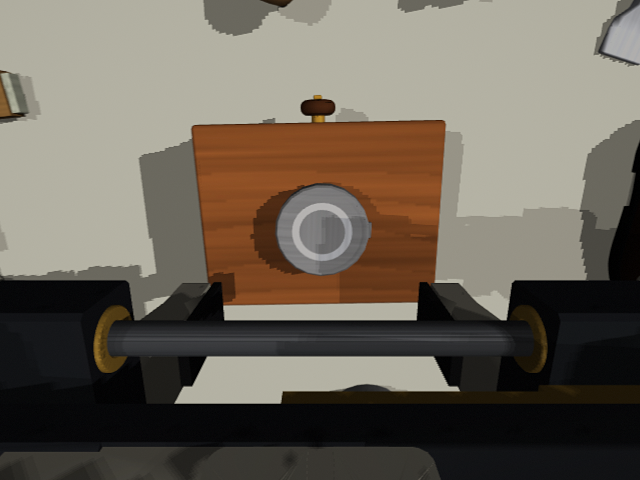

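The tin stands on the lid at (323,229); lid corners at (193,126), (445,121), (435,302) and (207,305).

```bash
python3 - <<'E'
from h import *
s=r.get_state();w=cam("wrist",s)
c=np.array([p2w(w,*p,.075) for p in((193,126),(445,121),(435,302),(207,305))]);print(c[:,:2].round(4),c.mean(0), "tin",p2w(w,323,229,.097))
t=cam("top");im=cv2.imread("pics/t3.png")
a=im[155:315,340:500]; 
e=cv2.imread("pics/t3.png")[225:325,225:475]
cv2.imwrite("pics/c3.png",cv2.resize(e,(800,320),interpolation=cv2.INTER_CUBIC))
E
```

```text
[[ 0.5348 -0.2753]
 [ 0.5314 -0.1037]
 [ 0.6657 -0.0992]
 [ 0.6684 -0.2765]] [ 0.60006868 -0.18867287  0.075     ] tin [ 0.60157463 -0.1865963   0.097     ]
```

View pics/c3.png

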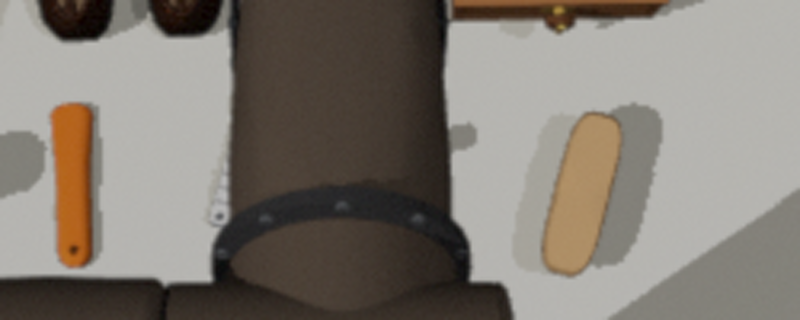

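step_arm([
  [0.14,0.09,0,0,87],
  [0.28,0.18,0,0,87],
  [0.42,0.27,0,0,87],
  [0.56,0.36,0.1,0,80],
  [0.68,0.44,0.2,0,75],
  [0.752,0.488,0.3,0,70],
  [0.752,0.488,0.4,0,70],
  [0.752,0.488,0.5,0,70],
  [0.752,0.488,0.6,0,70],
  [0.752,0.488,0.645,0,70],
  [0.752,0.488,0.645,0,70],
  [0.752,0.488,0.645,0,70],
])

```text
time_s: 5.27
tcp_pos: [0.4202, -0.067, 0.026]
eef_rot: [-179.9, -0.1, -180.0]
contact_force: [-0.1, -0.5, 0.9]
gripper_width: 0.07
gripper_force: 0.0
```

```bash
python3 - <<'E'
from h import *
s=r.get_state();print(s["gripper_width"],s["tcp_pos"],s["contact_force"])
im=eyes.capture("wrist"); cv2.imwrite("pics/w4.png",im[:,:,::-1]);
t=cam("top");T=lambda u,v,z:p2w(t,225+(u+.5)/3.2-.5,225+(v+.5)/3.2-.5,z).round(4)
a,b=T(600,113,.044),T(565,274,.044);print("brush",a,b,(a+b)/2,np.linalg.norm(a-b),np.degrees(np.arctan2(*(a-b)[1::-1])))
E
```

```text
0.0700460657802134 [ 0.42023597 -0.06700948  0.02602593] [-0.11158066 -0.46656536  0.88779436]
brush [ 0.4507 -0.2236  0.044 ] [ 0.3162 -0.1915  0.044 ] [ 0.38345 -0.20755  0.044  ] 0.1382774746659773 -13.423209056411519
```

View pics/w4.png

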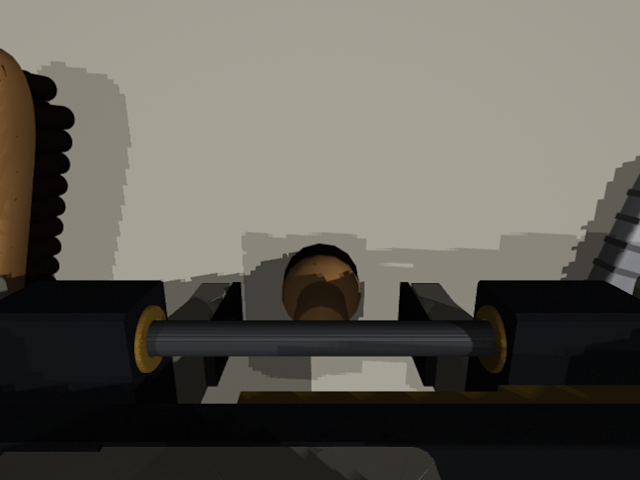

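The dauber is centred between the fingers at (321,285). I'll close and lift.

step_arm([
  [0,0,0,0,10],
  [0,0,0,0,10],
  [0,0,0,0,10],
  [0,0,0,0,10],
  [0,0,0,0,10],
  [0,0,0,0,10],
  [0,0,0,0,10],
  [0,0,-0.1,0,10],
  [0,0,-0.25,0,10],
  [0,0,-0.4,0,10],
  [0,0,-0.55,0,10],
  [0,0,-0.65,0,10],
], newtons=12)

```text
time_s: 6.32
tcp_pos: [0.4218, -0.0668, 0.1927]
eef_rot: [180.0, 0.2, -180.0]
contact_force: [0.5, -0.3, -0.7]
gripper_width: 0.0204
gripper_force: 12.0
```

step_arm([
  [-0.1,-0.06,0,0,10],
  [-0.2,-0.13,0,0,10],
  [-0.3,-0.2,0,0,10],
  [-0.4,-0.26,0,0,10],
  [-0.5,-0.33,0,0,10],
  [-0.6,-0.39,0,0,10],
  [-0.68,-0.45,0,0,10],
  [-0.74,-0.484,0,0,10],
  [-0.74,-0.484,0.08,0,10],
  [-0.74,-0.484,0.16,0,10],
  [-0.74,-0.484,0.21,0,10],
  [-0.74,-0.484,0.21,0,10],
])

```text
time_s: 7.32
tcp_pos: [0.6062, -0.1879, 0.1351]
eef_rot: [-180.0, -0.0, -180.0]
contact_force: [-0.7, 0.6, 0.2]
gripper_width: 0.0218
gripper_force: 12.0
```

step_arm([
  [0,0,0,0,10],
  [0,0,0,0,10],
])

```text
time_s: 7.48
tcp_pos: [0.6058, -0.1877, 0.1363]
eef_rot: [180.0, -0.0, -180.0]
contact_force: [0.2, 0.0, 0.4]
gripper_width: 0.0213
gripper_force: 12.0
```

```bash
python3 - <<'E'
from h import *
s=r.get_state();print(s["gripper_width"],s["tcp_pos"],s["contact_force"])
im=eyes.capture("wrist"); cv2.imwrite("pics/w5.png",im[:,:,::-1]);
E
```

```text
0.021288784829953687 [ 0.60578117 -0.187692    0.1363213 ] [0.17440281 0.01739604 0.40704853]
```

View pics/w5.png

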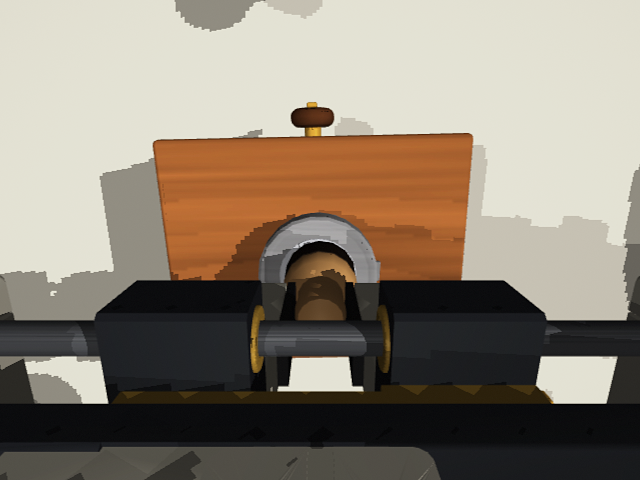

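```bash
python3 - <<'E'
from h import *
s=r.get_state();w=cam("wrist",s)
print("tin",p2w(w,320,213,.075)[0]+.033,p2w(w,320,218,.097)[0]+.033,"dauber",p2w(w,320,241,.110)[0]+.019,p2w(w,320,241,.115)[0]+.019)
c=[p2w(w,260,280,.097)[1],p2w(w,380,280,.097)[1]];print(np.mean(c),p2w(w,320.5,260,.12)[1])
E
```

```text
tin 0.6119329424155036 0.6100390804827578 dauber 0.6049088797307869 0.6034839362607319
-0.18754416290839745 -0.18734686878792894
```

step_arm([
  [-0.02,0,0.02,0,10],
  [-0.02,0,0.04,0,10],
  [-0.02,0,0.05,0,10],
  [-0.02,0,0.05,0,10],
  [-0.02,0,0.05,0,10],
  [-0.02,0,0.05,0,60],
  [-0.02,0,0.05,0,60],
  [-0.02,0,0.05,0,60],
  [-0.02,0,0.05,0,60],
  [-0.02,0,-0.05,0,60],
  [-0.02,0,-0.2,0,60],
  [-0.02,0,-0.35,0,60],
])

```text
time_s: 8.53
tcp_pos: [0.6099, -0.1877, 0.2235]
eef_rot: [180.0, -0.2, 180.0]
contact_force: [2.3, -0.3, 0.5]
gripper_width: 0.0583
gripper_force: 0.0
```

```bash
python3 - <<'E'
from h import *
s=r.get_state();print(s["gripper_width"],s["tcp_pos"])
im=eyes.capture("wrist"); cv2.imwrite("pics/w6.png",im[:,:,::-1]);
w=cam("wrist",s); print(w2p(w,(.609,-.1875,.097)),w2p(w,(.609,-.1875,.151)))
E
```

```text
0.058266524463717065 [ 0.60989663 -0.18771712  0.22348797]
(np.float64(319.99131759163873), np.float64(229.71003826621435)) (np.float64(320.07253158163394), np.float64(250.52028096570365))
```

View pics/w6.png

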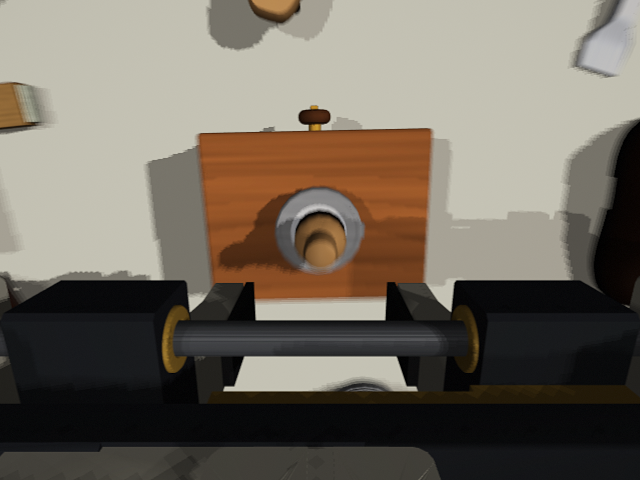

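The dauber stands upright in the middle of the tin, at about (320,245). Next is the brush.

step_arm([
  [0.12,-0.01,0,0.1,70],
  [0.26,-0.02,0,0.217,80],
  [0.4,-0.03,0,0.217,85],
  [0.54,-0.05,0,0.217,85],
  [0.68,-0.06,0.1,0.217,85],
  [0.8,-0.07,0.2,0.217,85],
  [0.91,-0.082,0.35,0.217,85],
  [0.91,-0.082,0.5,0.217,85],
  [0.91,-0.082,0.65,0.217,85],
  [0.91,-0.082,0.78,0.217,85],
  [0.91,-0.082,0.833,0.217,85],
  [0.91,-0.082,0.833,0.217,85],
])

```text
time_s: 9.58
tcp_pos: [0.3806, -0.2081, 0.0127]
eef_rot: [-179.9, -0.4, 166.9]
contact_force: [0.5, -0.1, 1.1]
gripper_width: 0.0852
gripper_force: 0.0
```

step_arm([
  [0,0,0,0,30],
  [0,0,0,0,30],
  [0,0,0,0,30],
  [0,0,0,0,30],
  [0,0,0,0,30],
  [0,0,0,0,30],
  [0,0,-0.1,0,30],
  [0,0,-0.25,0,30],
  [0,0,-0.4,0,30],
  [0,0,-0.5,0,30],
  [0,0,-0.5,0,30],
], newtons=25)

```text
time_s: 10.5
tcp_pos: [0.3866, -0.2089, 0.1464]
eef_rot: [180.0, 0.5, 167.0]
contact_force: [0.2, -1.0, -1.5]
gripper_width: 0.0458
gripper_force: 24.8
```

step_arm([
  [-0.07,0.1,-0.05,-0.05,30],
  [-0.15,0.21,-0.05,-0.1,30],
  [-0.23,0.33,-0.05,-0.2,30],
  [-0.31,0.45,-0.05,-0.242,30],
  [-0.4,0.57,-0.05,-0.242,30],
  [-0.48,0.69,-0.05,-0.242,30],
  [-0.56,0.81,-0.05,-0.242,30],
  [-0.64,0.92,-0.05,-0.242,30],
  [-0.69,0.995,0,-0.242,30],
  [-0.69,0.995,0.12,-0.242,30],
  [-0.69,0.995,0.25,-0.242,30],
  [-0.69,0.995,0.35,-0.242,30],
])

```text
time_s: 11.5
tcp_pos: [0.6065, -0.0043, 0.0507]
eef_rot: [180.0, -0.1, -178.5]
contact_force: [-0.7, 0.7, -1.8]
gripper_width: 0.046
gripper_force: 24.8
```

step_arm([
  [0,0,0.1,0,30],
  [0,0,0.148,0,30],
  [0,0,0.148,0,30],
  [0,0,0.148,0,30],
  [0,0,0.148,0,66],
  [0,0,0.148,0,66],
  [0,0,0.148,0,66],
  [0,0,0.05,0,66],
  [0,0,-0.1,0,66],
  [0,0,-0.25,0,66],
  [0,0,-0.4,0,66],
  [0,0,-0.4,0,66],
])

```text
time_s: 12.5
tcp_pos: [0.6119, -0.0044, 0.1622]
eef_rot: [179.9, 0.7, -178.4]
contact_force: [1.2, 0.8, 1.2]
gripper_width: 0.0658
gripper_force: 0.0
```

```bash
python3 - <<'E'
from h import *
s=r.get_state();print(s["gripper_width"]);w=cam("wrist",s)
im=eyes.capture("wrist"); cv2.imwrite("pics/w7.png",im[:,:,::-1]);
hsv=cv2.cvtColor(im,cv2.COLOR_RGB2HSV); m=cv2.inRange(hsv,(8,70,60),(25,255,255)); m[285:]=0; m[:, :230]=0; m[:,420:]=0
n,l,st,ce=cv2.connectedComponentsWithStats(m);print(st[1:][st[1:,4]>200],ce[1:][st[1:,4]>200])
print(w2p(w,(.538,-.005,.044)),w2p(w,(.6075,-.005,.044)))
go((.395,.207,.15),0)
E
```

```text
0.06579376250028457
[[ 290  127   63  158 9118]] [[320.23831981 207.23481027]]
(np.float64(321.67287921443165), np.float64(127.19110390938137)) (np.float64(318.87267986875605), np.float64(225.22744004309848))
shift [0.839 0.868 0.028] turn 0.02566081299236013 pose [ 0.6103 -0.0043  0.1586] [ 179.9    0.5 -178.5]
```

Brush placed where intended: its near end is at row 127, as predicted. Scraper next.

step_arm([
  [0.1,0.05,0,0.1,70],
  [0.22,0.11,0,0.2,70],
  [0.36,0.17,0,0.27,70],
  [0.5,0.24,0,0.27,70],
  [0.63,0.3,0.05,0.27,70],
  [0.749,0.36,0.15,0.27,70],
  [0.749,0.36,0.28,0.27,70],
  [0.749,0.36,0.4,0.27,70],
  [0.749,0.36,0.5,0.27,70],
  [0.749,0.36,0.57,0.27,70],
  [0.749,0.36,0.596,0.27,70],
  [0.749,0.36,0.596,0.27,70],
])

```text
time_s: 13.55
tcp_pos: [0.4169, 0.0795, 0.0029]
eef_rot: [-179.8, -0.1, 165.3]
contact_force: [-0.4, -0.5, 0.6]
gripper_width: 0.0699
gripper_force: 0.0
```

step_arm([
  [0,0,0,0,5],
  [0,0,0,0,5],
  [0,0,0,0,5],
  [0,0,0,0,5],
  [0,0,0,0,5],
  [0,0,0,0,5],
  [0,0,0,0,5],
  [0,0,-0.05,0,5],
  [0,0,-0.15,0,5],
  [0,0,-0.3,0,5],
  [0,0,-0.45,0,5],
  [0,0,-0.55,0,5],
], newtons=25)

```text
time_s: 14.55
tcp_pos: [0.4188, 0.0806, 0.1452]
eef_rot: [179.9, 0.1, 165.3]
contact_force: [1.4, 0.8, -0.1]
gripper_width: 0.0056
gripper_force: 0.0
```

```bash
python3 - <<'E'
from h import *
s=r.get_state();w=cam("wrist",s)
im=eyes.capture("wrist"); cv2.imwrite("pics/w8.png",im[:,:,::-1]);print(s["eef_rot"],s["gripper_force"],s["gripper_width"])
E
```

```text
[1.79889034e+02 1.30011380e-01 1.65335800e+02] 0.0 0.0055767079192429285
```

View pics/w8.png

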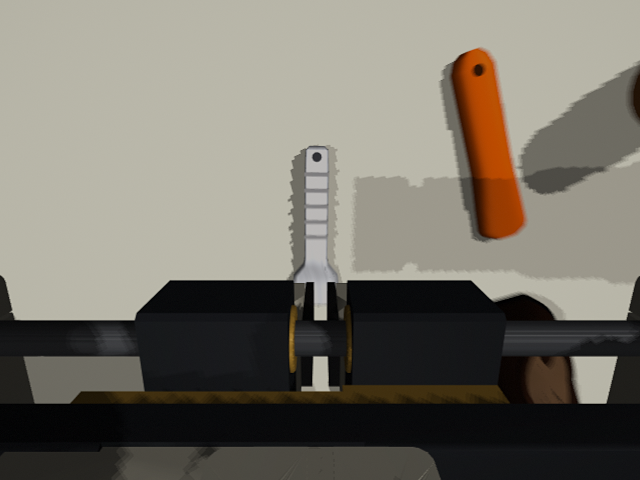

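The scraper was not picked up and lies flat: handle end at (317,147), shoulder about (317,266). I'll work out its position.

```bash
python3 - <<'E'
from h import *
s=r.get_state();w=cam("wrist",s)
a=p2w(w,316.5,147,.010);b=p2w(w,317,267,.012);print(s["tcp_pos"],a,b,np.linalg.norm(a-b)); d=(b-a)/np.linalg.norm(b-a);print("mid",a+.065*d,np.degrees(np.arctan2(d[1],d[0])))
h1=p2w(w,464,52,.008);print("horn",p2w(w,474,50,.007),p2w(w,503,237,.007))
E
```

```text
[0.42096426 0.08163894 0.14894583] [0.36213281 0.09551557 0.01      ] [0.45409614 0.07179596 0.012     ] 0.09499406906712138
mid [0.42505902 0.07928535 0.01136851] -14.462779694701547
horn [0.32555783 0.22091458 0.007     ] [0.46918337 0.22402585 0.007     ]
```

step_arm([
  [-0.01,0,0.15,0,45],
  [-0.01,0,0.3,0,45],
  [-0.01,0,0.42,0,45],
  [-0.01,0,0.52,0,45],
  [-0.01,0,0.56,0,45],
  [-0.01,0,0.563,0,45],
  [-0.01,0,0.563,0,5],
  [-0.01,0,0.563,0,5],
  [-0.01,0,0.563,0,5],
  [-0.01,0,0.563,0,5],
  [-0.01,0,0.563,0,5],
  [-0.01,0,0.563,0,5],
], newtons=40)

```text
time_s: 15.6
tcp_pos: [0.4205, 0.0797, 0.0011]
eef_rot: [180.0, 0.0, 165.3]
contact_force: [-0.9, -0.1, 0.2]
gripper_width: 0.0176
gripper_force: 40.0
```

step_arm([
  [0,0,-0.02,0,5],
  [0,0,-0.05,0,5],
  [0,0,-0.1,0,5],
  [0,0,-0.18,0,5],
  [0,0,-0.28,0,5],
  [0,0,-0.38,0,5],
  [0,0,-0.48,0,5],
  [0,0,-0.56,0,5],
  [0,0,-0.56,0,5],
])

```text
time_s: 16.35
tcp_pos: [0.4226, 0.0808, 0.1458]
eef_rot: [179.7, 0.3, 165.4]
contact_force: [1.5, 0.2, -1.7]
gripper_width: 0.0173
gripper_force: 40.0
```

step_arm([
  [-0.03,-0.1,-0.1,-0.08,5],
  [-0.07,-0.22,-0.2,-0.18,5],
  [-0.11,-0.35,-0.2,-0.262,5],
  [-0.15,-0.48,-0.2,-0.262,5],
  [-0.19,-0.61,-0.2,-0.262,5],
  [-0.23,-0.74,-0.2,-0.262,5],
  [-0.258,-0.841,-0.2,-0.262,5],
  [-0.258,-0.841,-0.2,-0.262,5],
  [-0.258,-0.841,-0.2,-0.262,5],
])

```text
time_s: 17.1
tcp_pos: [0.4289, -0.1412, 0.1909]
eef_rot: [180.0, -0.0, -179.2]
contact_force: [0.4, 0.3, -1.1]
gripper_width: 0.0172
gripper_force: 40.0
```

step_arm([
  [-0.03,-0.1,0,0,5],
  [-0.06,-0.22,0,0,5],
  [-0.1,-0.34,0,0,5],
  [-0.14,-0.47,0,0,5],
  [-0.18,-0.6,0,0,5],
  [-0.22,-0.74,0,0,5],
  [-0.265,-0.885,0,0,5],
  [-0.265,-0.885,0,0,5],
  [-0.265,-0.885,0,0,5],
])

```text
time_s: 17.85
tcp_pos: [0.5, -0.3605, 0.1898]
eef_rot: [179.9, -0.1, -179.1]
contact_force: [-0.1, 1.0, -2.1]
gripper_width: 0.0171
gripper_force: 40.0
```

step_arm([
  [-0.1,0,0,0,5],
  [-0.22,0,0,0,5],
  [-0.34,0,0,0,5],
  [-0.424,-0.007,0.05,0,5],
  [-0.424,-0.007,0.15,0,5],
  [-0.424,-0.007,0.28,0,5],
  [-0.424,-0.007,0.4,0,5],
  [-0.424,-0.007,0.5,0,5],
  [-0.424,-0.007,0.58,0,5],
  [-0.424,-0.007,0.6,0,5],
  [-0.424,-0.007,0.6,0,5],
])

```text
time_s: 18.77
tcp_pos: [0.605, -0.358, 0.0397]
eef_rot: [179.9, -0.2, -178.9]
contact_force: [0.1, -1.1, -0.7]
gripper_width: 0.0178
gripper_force: 40.0
```

```bash
python3 - <<'E'
from h import *
s=r.get_state();w=cam("wrist",s);print(s["gripper_width"],s["gripper_force"])
go((.606,-.359,.0125),1)
im=eyes.capture("wrist"); cv2.imwrite("pics/w9.png",im[:,:,::-1])
E
```

```text
0.017778096782188897 39.98254716396332
shift [-0.004 -0.004  0.109] turn 0.0018030364480296156 pose [ 0.605  -0.358   0.0397] [ 179.9   -0.2 -178.9]
```

View pics/w9.png

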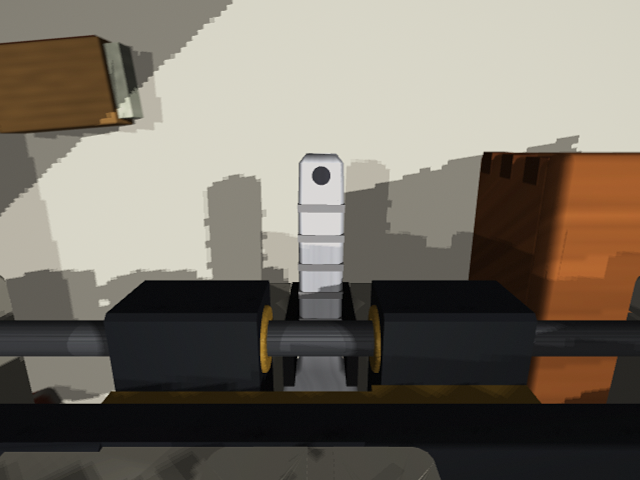

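step_arm([
  [-0.004,0,0.05,0,5],
  [-0.004,0,0.08,0,5],
  [-0.004,0,0.1,0,5],
  [-0.004,0,0.112,0,5],
  [-0.004,0,0.112,0,5],
  [-0.004,0,0.112,0,5],
])

```text
time_s: 19.32
tcp_pos: [0.6068, -0.3601, 0.0131]
eef_rot: [-180.0, -0.0, -179.0]
contact_force: [-0.8, -0.1, -1.1]
gripper_width: 0.0176
gripper_force: 40.0
```

step_arm([
  [0,0,0.01,0,5],
  [0,0,0.01,0,5],
  [0,0,0.01,0,45],
  [0,0,0.01,0,45],
  [0,0,0.01,0,45],
  [0,0,0.01,0,45],
  [0,0,-0.1,0,45],
  [0,0,-0.25,0,45],
  [0,0,-0.4,0,45],
  [0,0,-0.55,0,45],
  [0,0,-0.65,0,45],
  [0,0,-0.65,0,45],
])

```text
time_s: 20.32
tcp_pos: [0.6097, -0.3615, 0.1836]
eef_rot: [-179.7, 0.6, -178.9]
contact_force: [0.5, -0.0, 0.1]
gripper_width: 0.0452
gripper_force: 0.0
```

```bash
python3 - <<'E'
from h import *
s=r.get_state();w=cam("wrist",s);print(s["gripper_width"],s["tcp_pos"],s["eef_rot"])
im=eyes.capture("wrist"); cv2.imwrite("pics/w10.png",im[:,:,::-1])
print(w2p(w,(.544,-.36,.01)),w2p(w,(.609,-.36,.01)))
g=im[60:285,270:370].astype(int)
m=((g.max(2)-g.min(2))<40).astype(np.uint8)
# print coarse rows: bluish-white pixels of aluminium (blue>=red)
al=(g[:,:,2]>=g[:,:,0]-1)&(g.max(2)>90)
for y in range(0,225,9): 
    x=np.where(al[y])[0]; print(y+60, (x.min()+270,x.max()+270,len(x)) if len(x) else None)
E
```

```text
0.045233560659133455 [ 0.6097422  -0.36149939  0.18363713] [-179.71582744    0.57017448 -178.91895017]
(np.float64(324.1237428447179), np.float64(137.8303099071572)) (np.float64(322.45114857426876), np.float64(214.233355735425))
60 None
69 None
78 None
87 None
96 None
105 None
114 None
123 None
132 None
141 (np.int64(314), np.int64(333), 5)
150 (np.int64(314), np.int64(333), 4)
159 (np.int64(314), np.int64(333), 8)
168 (np.int64(314), np.int64(334), 4)
177 (np.int64(314), np.int64(333), 4)
186 (np.int64(314), np.int64(333), 3)
195 (np.int64(314), np.int64(333), 4)
204 (np.int64(314), np.int64(332), 13)
213 (np.int64(314), np.int64(333), 4)
222 (np.int64(313), np.int64(333), 5)
231 (np.int64(313), np.int64(333), 5)
240 (np.int64(313), np.int64(333), 19)
249 (np.int64(307), np.int64(339), 33)
258 (np.int64(303), np.int64(340), 34)
267 (np.int64(303), np.int64(341), 18)
276 (np.int64(303), np.int64(342), 19)
```

The scraper lies straight at the intended spot. Now the horn.

step_arm([
  [0.02,0,-0.1,0,60],
  [0.06,0.1,-0.1,0,70],
  [0.1,0.22,-0.1,0,80],
  [0.15,0.36,-0.1,0,80],
  [0.2,0.5,-0.1,0,80],
  [0.25,0.64,-0.1,0,80],
  [0.31,0.78,-0.1,0,80],
  [0.36,0.9,-0.1,0,80],
  [0.383,0.967,-0.1,0,80],
  [0.383,0.967,-0.1,0,80],
])

```text
time_s: 21.2
tcp_pos: [0.5051, -0.1174, 0.2005]
eef_rot: [180.0, -0.0, -178.8]
contact_force: [-0.2, -0.4, 0.0]
gripper_width: 0.0796
gripper_force: 0.0
```

step_arm([
  [0.04,0.12,0,0,80],
  [0.08,0.25,0,0,80],
  [0.12,0.38,0,0,80],
  [0.17,0.52,0,0,80],
  [0.21,0.66,0,0,80],
  [0.25,0.8,0,0,80],
  [0.304,0.946,0,0,80],
  [0.304,0.946,0,0,80],
  [0.304,0.946,0,0,80],
])

```text
time_s: 21.95
tcp_pos: [0.4259, 0.1168, 0.2003]
eef_rot: [-180.0, -0.0, -178.7]
contact_force: [-1.1, -0.7, -0.0]
gripper_width: 0.0802
gripper_force: 0.0
```

step_arm([
  [0.06,0.13,0,-0.017,80],
  [0.1,0.26,0,-0.017,80],
  [0.122,0.37,0.05,-0.017,80],
  [0.122,0.37,0.18,-0.017,80],
  [0.122,0.37,0.3,-0.017,80],
  [0.122,0.37,0.42,-0.017,80],
  [0.122,0.37,0.54,-0.017,80],
  [0.122,0.37,0.65,-0.017,80],
  [0.122,0.37,0.73,-0.017,80],
  [0.122,0.37,0.78,-0.017,80],
  [0.122,0.37,0.795,-0.017,80],
  [0.122,0.37,0.795,-0.017,80],
])

```text
time_s: 22.95
tcp_pos: [0.3942, 0.205, 0.001]
eef_rot: [-179.8, -0.1, -178.0]
contact_force: [0.2, -0.1, -0.3]
gripper_width: 0.0797
gripper_force: 0.0
```

```bash
python3 - <<'E'
from h import *
s=r.get_state();w=cam("wrist",s);go((.395,.208,.001),2)
im=eyes.capture("wrist"); cv2.imwrite("pics/w11.png",im[:,:,::-1])
m=cv2.inRange(cv2.cvtColor(im,cv2.COLOR_RGB2HSV),(5,200,120),(15,255,255)); m[:,:200]=0; m[:,450:]=0
ys,xs=np.where(m[:285]>0); print(len(ys),ys.min(),[ (y,xs[ys==y].min(),xs[ys==y].max()) for y in range(ys.min()+5,284,25)])
E
```

```text
shift [-0.003  0.012 -0.   ] turn -0.0006384068452812623 pose [0.3942 0.205  0.001 ] [-1.798e+02 -1.000e-01 -1.780e+02]
7411 137 [(142, np.int64(337), np.int64(371)), (167, np.int64(324), np.int64(386)), (192, np.int64(324), np.int64(385)), (217, np.int64(324), np.int64(385)), (242, np.int64(325), np.int64(384)), (267, np.int64(329), np.int64(379))]
```

step_arm([
  [0,0,0,0,50],
  [0,0,0,0,40],
  [0,0,0,0,30],
  [0,0,0,0,20],
  [0,0,0,0,20],
  [0,0,0,0,20],
  [0,0,0,0,20],
  [0,0,0,0,20],
], newtons=25)

```text
time_s: 23.67
tcp_pos: [0.3944, 0.2073, 0.0019]
eef_rot: [180.0, 0.0, -177.9]
contact_force: [0.3, -0.2, 0.2]
gripper_width: 0.0324
gripper_force: 0.2
```

step_arm([
  [0,0,-0.02,0,20],
  [0,0,-0.05,0,20],
  [0,0,-0.1,0,20],
  [0,0,-0.18,0,20],
  [0,0,-0.28,0,20],
  [0,0,-0.4,0,20],
  [0,0,-0.5,0,20],
  [0,0,-0.6,0,20],
  [0,0,-0.6,0,20],
  [0,0,-0.6,0,20],
])

```text
time_s: 24.5
tcp_pos: [0.3948, 0.2078, 0.1538]
eef_rot: [179.8, 0.1, -178.0]
contact_force: [-0.0, -0.2, -1.3]
gripper_width: 0.0298
gripper_force: 25.0
```

```bash
python3 - <<'E'
from h import *
s=r.get_state();w=cam("wrist",s);print(s["tcp_pos"],s["gripper_width"],s["gripper_force"])
im=eyes.capture("wrist"); cv2.imwrite("pics/w12.png",im[:,:,::-1])
m=cv2.inRange(cv2.cvtColor(im,cv2.COLOR_RGB2HSV),(5,200,120),(15,255,255)); m[:,:200]=0; m[:,450:]=0
ys,xs=np.where(m[:285]>0); print(len(ys),ys.min(),[ (y,xs[ys==y].min(),xs[ys==y].max()) for y in range(ys.min()+5,284,25)])
z=s["tcp_pos"][2]+.007
print(p2w(w,320,ys.min(),z), s["eef_rot"])
E
```

```text
[0.39478084 0.20776038 0.15377426] 0.029782462692939958 25.00004142522812
8580 135 [(140, np.int64(304), np.int64(341)), (165, np.int64(290), np.int64(355)), (190, np.int64(289), np.int64(355)), (215, np.int64(290), np.int64(355)), (240, np.int64(291), np.int64(354)), (265, np.int64(296), np.int64(353))]
[0.32351173 0.20519999 0.16077426] [ 1.79812974e+02  1.49759865e-01 -1.77951970e+02]
```

step_arm([
  [-0.1,0.05,0,0,20],
  [-0.22,0.1,0,0,20],
  [-0.35,0.16,0,0,20],
  [-0.48,0.23,0,0,20],
  [-0.61,0.29,0,0,20],
  [-0.74,0.35,0,0,20],
  [-0.865,0.416,0,0,20],
  [-0.865,0.416,0.1,0,20],
  [-0.865,0.416,0.22,0,20],
  [-0.865,0.416,0.34,0,20],
  [-0.865,0.416,0.44,0,20],
  [-0.865,0.416,0.5,0,20],
])

```text
time_s: 25.55
tcp_pos: [0.6043, 0.3168, 0.0214]
eef_rot: [-179.8, -0.3, -178.0]
contact_force: [-1.0, 0.1, -0.9]
gripper_width: 0.0295
gripper_force: 25.0
```

step_arm([
  [0,0,0.05,0,20],
  [0,0,0.08,0,20],
  [0,0,0.09,0,20],
  [0,0,0.09,0,20],
  [0,0,0.09,0,20],
])

```text
time_s: 25.97
tcp_pos: [0.6072, 0.3192, 0.0051]
eef_rot: [180.0, 0.1, -177.9]
contact_force: [-0.0, -0.2, 0.6]
gripper_width: 0.0295
gripper_force: 25.0
```

Down another 3 mm, release and rise.

step_arm([
  [0,0,0.008,0,20],
  [0,0,0.01,0,20],
  [0,0,0.01,0,60],
  [0,0,0.01,0,60],
  [0,0,0.01,0,60],
  [0,0,0.01,0,60],
  [0,0,-0.1,0,60],
  [0,0,-0.25,0,60],
  [0,0,-0.4,0,60],
  [0,0,-0.55,0,60],
  [0,0,-0.7,0,60],
  [0,0,-0.8,0,60],
])

```text
time_s: 26.97
tcp_pos: [0.6076, 0.3192, 0.2089]
eef_rot: [179.9, 0.2, -177.9]
contact_force: [1.1, 1.3, 1.0]
gripper_width: 0.0596
gripper_force: 0.0
```

step_arm([
  [0.1,0,-0.1,0,60],
  [0.25,0,-0.1,0,60],
  [0.4,0,-0.1,0,60],
  [0.55,0,-0.1,0,60],
  [0.7,0,-0.1,0,60],
  [0.7,0,-0.1,0,60],
  [0.7,0,-0.1,0,60],
])

```text
time_s: 27.55
tcp_pos: [0.4304, 0.3126, 0.2304]
eef_rot: [179.9, 0.1, -177.8]
contact_force: [1.1, 0.6, 0.7]
gripper_width: 0.06
gripper_force: 0.0
```

```bash
python3 - <<'E'
from h import *
print(r.get_state()["tcp_pos"])
im=eyes.capture("top"); a=im[140:320,170:490,::-1]; cv2.imwrite("pics/t12.png",cv2.resize(a,(800,450),interpolation=cv2.INTER_CUBIC))
E
```

```text
[0.4304377  0.31262857 0.23041493]
```

View pics/t12.png

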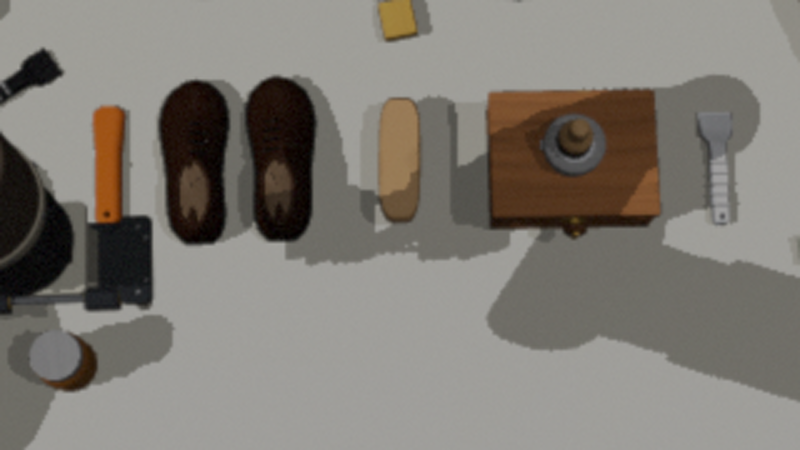

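All pieces are in the row: horn (107,163), brush (400,159), tin and dauber (574,142), scraper (717,167). The jar at (57,355) is unmoved. I'll check the numbers and hand in.

```bash
python3 - <<'E'
from h import *
from plant import workorder
t=cam("top");T=lambda u,v,z:p2w(t,170+(u+.5)/2.5-.5,140+(v+.5)/2.5-.5,z)
b=(T(488,92,.075)+T(655,90,.075)+T(660,215,.075)+T(489,218,.075))/4; sh=np.array([.610,.178,0])
def fr(p,c,y):
    d=(p-c)[:2];y=np.radians(y);return np.round([d[0]*np.cos(y)+d[1]*np.sin(y),-d[0]*np.sin(y)+d[1]*np.cos(y)],4)
br=(T(400,97,.044)+T(400,221,.044))/2
sc=(T(714,112,.005)+T(721,223,.01))/2; ho=(T(108,106,.007)+T(107,222,.007))/2
tin=T(574,144,.097)
v=dict(scr=fr(sc,b,1),horn=fr(ho,sh,1.5),brush_sh=fr(br,sh,1.5),brush_box=fr(br,b,1),tin=fr(tin,b,1),jar=T(57,355,.085));print(v)
ok=.115<-v["scr"][1]<.188 and abs(v["scr"][0])<.027 and .11<v["horn"][1]<.182 and abs(v["horn"][0])<.027 and abs(v["tin"]).max()<.012 and np.hypot(*v["brush_sh"])<.203 and np.hypot(*v["brush_box"])<.203
if ok: print(workorder.close_job())
E
```

```text
{'scr': array([ 0.0006, -0.1693]), 'horn': array([0.0038, 0.1442]), 'brush_sh': array([-0.0078, -0.1808]), 'brush_box': array([0.0052, 0.1843]), 'tin': array([0.004 , 0.0016]), 'jar': array([0.38432053, 0.35185217, 0.085     ])}
the job is handed in; nothing more can be done
None
```

I set out the kit in one row, handed the job in at about 28 s, and every position I measured from the last overhead picture is inside its limits; the hand-in gave no verdict. The scraper sits about 6 cm clear of the box rather than 4 cm, because the gripper body would have hit the lid any closer.

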